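Tip a carton onto its side on the packing board

ROBOT

A 6-joint arm with a two-finger parallel gripper is mounted at the origin on the work surface. World frame = base frame: x ahead of the robot, y to its left, z up, the work surface at z = 0. Lengths are in mm, angles in rad, forces in N, time in s.
With the tool pointing down it reaches from about 275 to 1000 mm from the base axis. Payload 8.4 kg.
Tool frame: the origin (TCP) lies on the centre line of the jaws, within the pads' length; the fingertips stand 22 mm ahead of it and the grasp point (between the pads) lies 3 mm ahead of it; z points along the fingers, x is the direction in which the jaws open and shut, and the axes are right-handed (so a half turn about z gives the same grasp; the last joint's range is limited). The gripper opens to 85 mm and grips with 20 to 120 N. Pads are 22 mm wide; open, the fingers measure 114 mm over their backs; the gripper's body (76 mm by 85 mm) begins 54 mm behind the grasp point. The pads swing forward as they close: fully open they stand 13 mm farther back than shut.
Start: joints at [-1.223, 0.353, 1.633, -0, 1.155, -0.002], TCP at [214.192, -587.154, 253.281] pointing down, gripper open.
Joint ranges: [-2.63, 2.63], [-0.92, 2.1], [0.06, 2.66], [-1.3, 4.44], [0, 2.69], [-3.02, 3.02]. Speed limits (rad/s): [2.22, 2.22, 2.79, 3.14, 3.14, 3.14].

INTERFACE

Orientations are given as [roll, pitch, yaw] about the fixed x, y, z axes, in that order (R = Rz(yaw) Ry(pitch) Rx(roll)).
In Python, from rig import status, viewer, job gives the robot as it stands.
- The arm moves only by the tool send_rows, never from a script. Its argument "plan" is a list of rows, each a list of 3 entries, a list of its own where there are three numbers: the shift along the tool's x, y, z in m, then the turn, a rotation vector about the tool's x, y, z in rad, then the opening, from -1 (shut) to 1 (fully open). In form: [[[x, y, z], [rx, ry, rz], jaw], ...]. A call has exactly 5 rows; each row is the pose to reach, as a shift and turn from the pose measured when the call began, along the tool's axes at that moment; what a row does not reach only later rows make up. A row lasts 1/12 s, in which the tool goes at most 41.7 mm and 7.16 degrees, less where a joint would pass 70% of its speed; a pose out of reach is approached as far as the arm can. A call with a gripper value outside its range is refused whole. The fingers move at their own pace and stop on an object; "squeeze" is the grip in N (left out, the last holds). Time passes only in rows, so rows that repeat a pose let the fingers close, or fill a call up. It gives the time, the measured TCP pose, the force and the opening at its end, in the units of the state.
- status.sense(): the state, without advancing time (a new reading comes with each control period).
- viewer.grab_frame(name): name is "scene" or "top"; returns the picture (400x640x3 uint8, red, green, blue); there is no depth.
- viewer.camera_params(name): a dict with "intrinsics" (3x3 intrinsics, pixels), "xyz" and "orientation" of the camera in the world. Camera axes: x right, y down, z forward; pixel columns grow to the right and rows downward; lengths in mm; the calibration is good to about 2 mm. A picture is of the moment at which its call begins. camera_params takes no time and is no camera call.
- job.sign_off(): hands the job in, once; it reports no verdict.
Trained networks look in the newest picture that a camera, given by its name, has taken for a name from the list of things; names that differ only in an ending like _2 or _b are one class to them, and where a whole thing is asked for, a point or a joint stands for the part that bears it (a point fixed in the world has none). Each returns a list of dicts, best first, with "p" (0 to 1); they miss things now and then, are a little off and sometimes report something else, mostly with a low value. They report only what shows in the picture. A call takes as long as a camera call. They do not tell look-alikes from the thing itself.
- viewer.cut_out(label, camera): "mask" (400x640 bool, what is visible of it) and "extent" ([left, top, width, height] in pixels, round what is visible of it).
The state is a dict: "clock": time; "qpos": joint angles; "qvel": joint speeds; "joint_efforts": joint torques, N m; "eef_pos": TCP position; "tcp_rot": TCP orientation; "contact_force": force on the tool from outside, world axes, zero at the start; "wrist_torque": the same for the moment, N m; "opening": opening from 0.0 (shut) to 1.0 (fully open).
Only numpy, scipy, OpenCV 4.12 (cv2) and the standard library are available. Lean on these libraries where they do the work, as an engineer would, in place of code of your own. Each camera call takes 0.05 s, during which the arm holds its last target.

TASK

The upright carton has to lie on its side on the low packing board, its top end home and square against the back fence. Slide it upright along the bench until its base is square against the board's front edge and hold it there with a steady push of about 10 N for a second, tip it over that edge by pushing high on its near face, then push it home, press it level against the fence with a steady 15 N for a second (a push that also bears down jams it on the board) and let go. The carton's wall is thin: never push with more than about 20 N, do not lift or throw it, and leave the other things on the bench where they are.

Things in the scene. Friction and masses are not known exactly. Their poses are not given: they have to be found in the camera images.
- carton: Closed brown cardboard carton standing upright between robot and board, near face to the robot: 100 mm deep (own x), 130 mm wide (own y), 150 mm tall (own z), 0.48 to 0.78 kg, evenly filled. Origin: centre of its underside as it stands; own z up out of its top, own x roughly towards the board. Lying as wanted, own z points to the fence and own x straight down.
- carton_near (a point): Centre of the carton's near face (own x = -50 mm, own z = 75 mm), the face to push. Friction on bench and board is 0.45 to 0.75: pushed below about 40 mm it slides, pushed high it tips. With the base at the front edge, a push 15 mm above the edge tips it only at over 15 N, one 115 mm above it at 2 to 4 N.
- carton_top (a point): Centre of the carton's top face (own z = 150 mm), which must finally meet the fence. Leaned about 40 degrees over the front edge the carton topples by itself, and then lies with its base overhanging that edge by 10 to 40 mm, so that the fence is some 25 to 75 mm further on.
- board: Fixed low packing board on the bench, grey sheet with a steel strip along its front edge: 12 mm thick, 250 mm wide (own y), 235 mm from front to back (own x). Origin: middle of its front edge, at bench height; own x points from the front edge to the fence, own z up. Its 12 mm high front edge is the rigid stop for the carton's base; its top is at own z = 12 mm.
- fence: Upright aluminium plate across the board, 240 mm wide, 62 mm high, on two slotted side rails. This entry is the rails' pose, not the plate's: origin 175 mm behind the board's front edge, on top of the board, axes as the board's. The plate is clamped rigidly, square to the board, its front face (towards the robot) anywhere from 10 mm before to 10 mm behind this origin: find it by feel.
- bin: Bystander: open white plastic parts bin, 120 x 90 x 55 mm, origin centre of underside, beside the board (its own +y side). Leave alone.
- low_carton: Bystander: small closed cardboard carton, 90 x 80 x 50 mm, origin centre of underside, beside the board (its own -y side). Leave alone.
- coupling: Bystander: grey plastic pipe coupling standing on end, a ring of 50 mm outer diameter, 50 mm tall, origin centre of underside, beside the board (its own -y side). Leave alone.
There are look-alikes about, which are no part of the job. What is shaped like the carton but pink or turquoise is not meant.

How it is judged:
By the outcome, as a careful person would: the job done as asked, in the order asked, and still so for the second after the job is handed in, with the robot touching nothing.
It also fails if it takes over 72 s, if anything falls off the work surface, if the arm or the gripper's body presses on something with over 40 N, if the wrist force passes 120 N, or if a joint passes its speed limit or range.

## Working session

There is one attempt and no reset: what is moved stays moved. The work goes in short steps, Python scripts to look and compute and a tool call to move; the robot and the scene stay as the last step left them, time stands still between calls to the robot, and variables do not carry over. Pictures are saved under pics/ and viewed, and the job is handed in when it is done.

Besides the shell and the picture viewer there is one more tool, called by a JSON object that holds its "api" and its "payload". send_rows: Moves the arm, as the interface text tells. Its arguments: {"type":"object","properties":{"plan":{"type":"array"},"squeeze":{"type":"number"}},"required":["plan"]}

```bash
mkdir -p pics; ls; python3 - <<'E'
from rig import status, viewer, job
import cv2
print(status.sense())
for n in ["scene","top"]:
    im=viewer.grab_frame(n); cv2.imwrite(f"pics/{n}0.png",im[:,:,::-1]); print(viewer.camera_params(n))
E
```

```text
pics
{'clock': 0.0, 'qpos': array([-1.22340452e+00,  3.53659419e-01,  1.63417230e+00, -2.06564168e-05,
        1.15522043e+00, -2.37799585e-03]), 'qvel': array([-0.00017321, -0.00101334,  0.00094591,  0.00076559,  0.00099912,
        0.00075981]), 'joint_efforts': array([-3.07400978e-04, -6.05255485e+01, -3.42062795e+01,  1.31449456e-04,
        9.45640204e-03, -1.20359752e-05]), 'eef_pos': array([ 214.02163409, -586.70839934,  252.53830251]), 'tcp_rot': array([ 3.14157724e+00,  1.45954265e-03, -1.22101818e+00]), 'contact_force': array([-0.24986025, -0.26767257,  0.89039642]), 'wrist_torque': array([-0.03877901,  0.04660742, -0.00956894]), 'opening': 1.0039951212661058}
{'intrinsics': array([[388.79504871,   0.        , 315.7179233 ],
       [  0.        , 388.79504871, 195.67672406],
       [  0.        ,   0.        ,   1.        ]]), 'xyz': array([ 589.25019507, -210.47577567,  926.99992259]), 'orientation': array([-2.81688570e+00, -1.14254978e-03,  1.37886960e-02])}
{'intrinsics': array([[409.93161989,   0.        , 316.1736885 ],
       [  0.        , 409.93161989, 196.71205752],
       [  0.        ,   0.        ,   1.        ]]), 'xyz': array([505.80297377,  56.45073825, 938.80934868]), 'orientation': array([-3.04887647, -0.00570272, -1.56928742])}
```

View pics/scene0.png

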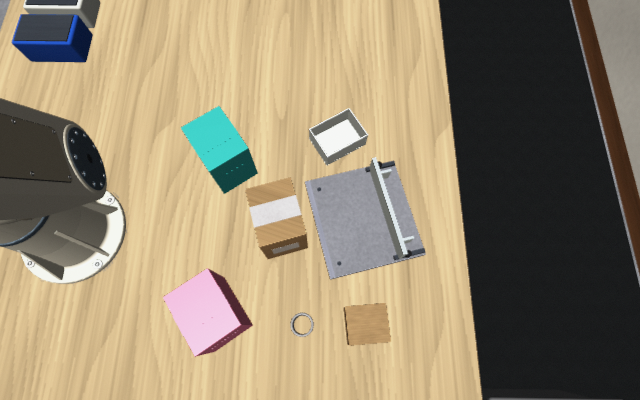

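View pics/top0.png

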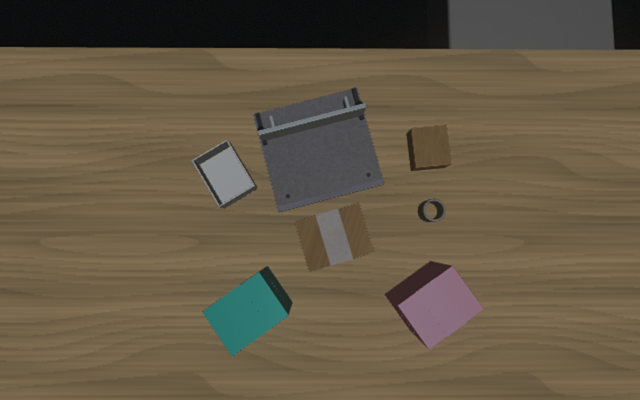

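Candidates in the scene image: brown taped carton (277,218), turquoise look-alike (220,148), pink look-alike (207,312) and the small low_carton (367,324). I choose the brown one at (277,218), top image (335,237). Next I check it in close crops.

```bash
python3 - <<'E'
import cv2
t=cv2.imread("pics/top0.png"); s=cv2.imread("pics/scene0.png")
cv2.imwrite("pics/tc.png",cv2.resize(t[80:280,240:400],None,fx=3.0,fy=3.0,interpolation=cv2.INTER_CUBIC)[:600])
cv2.imwrite("pics/sc.png",cv2.resize(s[150:290,235:435],None,fx=4,fy=4,interpolation=cv2.INTER_CUBIC))
E
```

```text
(no output)
```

View pics/tc.png

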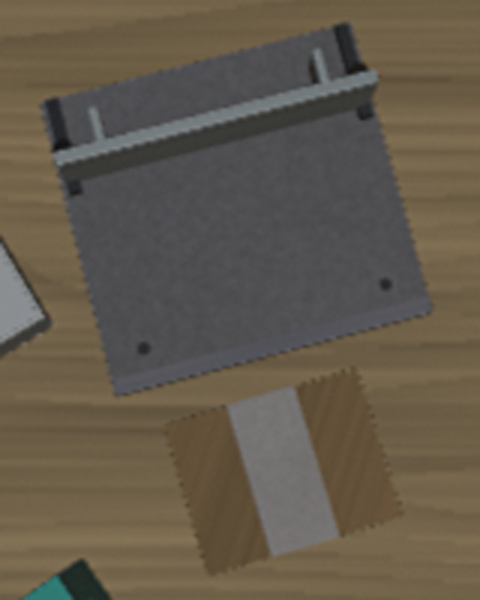

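View pics/sc.png

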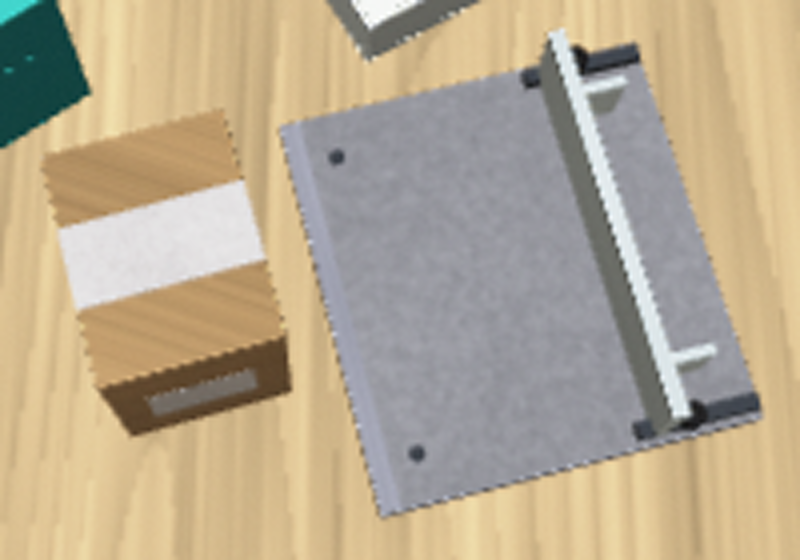

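The crops show the brown taped carton standing before the grey board; it is the only brown upright one. Next I fit its pose and the board's from the corners.

```bash
cat > h.py <<'E'
import numpy as np, cv2
from scipy.spatial.transform import Rotation as R
from scipy.optimize import least_squares
from rig import status, viewer, job
def proj(cam,P):
    c=viewer.camera_params(cam); M=R.from_euler('xyz',c['orientation']).as_matrix()
    q=(np.atleast_2d(P)-c['xyz'])@M; q=q@np.array(c['intrinsics']).T
    return q[:,:2]/q[:,2:]
def unproj(cam,uv,z):
    c=viewer.camera_params(cam); M=R.from_euler('xyz',c['orientation']).as_matrix()
    uv=np.atleast_2d(uv); d=np.c_[uv,np.ones(len(uv))]@np.linalg.inv(np.array(c['intrinsics'])).T@M.T
    s=(z-c['xyz'][2])/d[:,2:]; return c['xyz']+s*d
def fit(local,obs,x0):
    # local: (N,3); obs: list of (cam, idx, uv)
    local=np.array(local,float)
    def W(p):
        c,s=np.cos(p[2]),np.sin(p[2]); return local@np.array([[c,s,0],[-s,c,0],[0,0,1]])+[p[0],p[1],0]
    def f(p): 
        w=W(p); return np.concatenate([proj(cam,w[i])[0]-uv for cam,i,uv in obs])
    r=least_squares(f,x0,x_scale=[10,10,.1]); return r.x,f(r.x).reshape(-1,2)
def tc(u,v): return np.array([(u+.5)/3-.5+240,(v+.5)/3-.5+80])
def sc(u,v): return np.array([(u+.5)/4-.5+235,(v+.5)/4-.5+150])
def st():
    s=status.sense(); print(round(s['clock'],2),np.round(s['eef_pos'],1),np.round(s['tcp_rot'],4),np.round(s['contact_force'],1),round(s['opening'],2)); return s
E
python3 - <<'E'
from h import *
np.set_printoptions(suppress=True,precision=2)
B=[[0,125,12],[0,-125,12],[235,125,12],[235,-125,12]]
obs=[('top',0,tc(116,395)),('top',1,tc(432,313)),('top',2,tc(41,101)),('top',3,tc(350,22)),
('scene',0,sc(279,127)),('scene',1,sc(383,517)),('scene',2,sc(636,43)),('scene',3,sc(761,417))]
print(fit(B,obs,[600,0,0.2]))
for k in (slice(0,4),slice(4,8)): print(fit(B,obs[k],[600,0,0.2])[0])
C=[[50,65,150],[50,-65,150],[-50,65,150],[-50,-65,150],[-50,-65,0],[50,-65,0]]
obs=[('top',0,tc(164,424)),('top',1,tc(355,368)),('top',2,tc(210,575)),('top',3,tc(404,513)),
('scene',0,sc(224,108)),('scene',1,sc(287,335)),('scene',2,sc(43,157)),('scene',3,sc(97,388)),('scene',4,sc(132,436)),('scene',5,sc(291,390))]
print(fit(C,obs,[500,0,0.2]))
for k in (slice(0,4),slice(4,10)): print(fit(C,obs[k],[500,0,0.2])[0])
#fence top front edge z=74
print(unproj('top',[tc(55,163),tc(378,83)],74))
E
```

```text
(array([589.57,  16.25,   0.26]), array([[-0.09,  0.54],
       [ 0.89, -0.16],
       [-0.29,  0.37],
       [ 0.91,  0.03],
       [ 0.17, -0.73],
       [-0.45, -0.35],
       [ 0.02, -0.64],
       [ 1.13,  0.01]]))
[590.    17.22   0.26]
[589.06  15.05   0.26]
(array([502.86,  17.47,   0.29]), array([[-0.12,  0.2 ],
       [ 0.76, -0.6 ],
       [-0.49,  0.31],
       [ 0.03,  1.03],
       [-0.14, -0.35],
       [ 0.5 , -0.1 ],
       [-0.45, -0.43],
       [ 0.31,  0.08],
       [ 0.16,  0.32],
       [ 0.77,  0.32]]))
[503.32  17.55   0.3 ]
[502.56  17.43   0.29]
[[721.23 176.78  74.  ]
 [780.71 -55.18  74.  ]]
```

```bash
python3 - <<'E'
from h import *
np.set_printoptions(suppress=True,precision=0)
print('pink',unproj('top',[[399,303],[451,268],[482,308],[430,348]],150)); print('turq',unproj('top',[[204,313],[267,268],[290,306],[234,354]],150))
E
```

```text
pink [[ 378. -105.  150.]
 [ 443. -205.  150.]
 [ 369. -262.  150.]
 [ 295. -161.  150.]]
turq [[359. 263. 150.]
 [443. 145. 150.]
 [372. 101. 150.]
 [284. 205. 150.]]
```

```bash
cat >> h.py <<'E'
PSI=0.26
def Rt(theta,psi=PSI):
    x=np.array([np.sin(psi),-np.cos(psi),0]); z=np.array([np.sin(theta)*np.cos(psi),np.sin(theta)*np.sin(psi),-np.cos(theta)])
    return np.c_[x,np.cross(z,x),z]
BO=np.array([589.6,16.25,0])
def bpt(a,b,z): return BO+[a*np.cos(PSI)-b*np.sin(PSI),a*np.sin(PSI)+b*np.cos(PSI),z]
def inb(p):
    d=np.asarray(p)-BO; c,s=np.cos(PSI),np.sin(PSI); return np.array([c*d[0]+s*d[1],-s*d[0]+c*d[1],d[2]])
def rel(p,M):
    s=status.sense(); M0=R.from_euler('xyz',s['tcp_rot']).as_matrix()
    print('shift mm',np.round(M0.T@(np.array(p)-s['eef_pos']),1),'rotvec',np.round(R.from_matrix(M0.T@M).as_rotvec(),3),'rot deg',round(np.degrees(np.linalg.norm(R.from_matrix(M0.T@M).as_rotvec())),1))
def bs():
    s=status.sense(); M0=R.from_euler('xyz',s['tcp_rot']).as_matrix(); f=s['contact_force'];c,q=np.cos(PSI),np.sin(PSI)
    print('t',round(s['clock'],2),'brd',np.round(inb(s['eef_pos']),2),'tilt',round(np.degrees(np.arccos(-M0[2,2])),1),'yaw(x)',round(np.arctan2(M0[0,0],-M0[1,0]),4),'xz',round(M0[2,0],4),'F brd',np.round([c*f[0]+q*f[1],-q*f[0]+c*f[1],f[2]],2),'op',round(s['opening'],2),'q',np.round(s['qpos'],2))
E
python3 - <<'E'
from h import *
B=[[0,125,12],[0,-125,12],[235,125,12],[235,-125,12]]
obs=[('top',0,tc(116,395)),('top',1,tc(432,313)),('top',2,tc(41,101)),('top',3,tc(350,22)),
('scene',0,sc(279,127)),('scene',1,sc(383,517)),('scene',2,sc(636,43)),('scene',3,sc(761,417))]
print(fit(B,obs,[600,0,0.2])[0])
bs()
print(bpt(-190,23.5,0))
rel(bpt(-190,23.5,300),Rt(np.radians(45)))
E
```

```text
[5.89573224e+02 1.62474936e+01 2.60474135e-01]
t 0.1 brd [-517.96 -486.22  252.65] tilt 0.1 yaw(x) 0.3498 xz -0.0012 F brd [ 0.41 -0.07  0.22] op 1.0 q [-1.22  0.35  1.63  0.    1.16 -0.  ]
[399.94451118  -9.88514037   0.        ]
shift mm [-478.3 -372.3  -46.8] rotvec [0.785 0.036 0.085] rot deg 45.3
```

{"api": "send_rows", "payload": {"plan": [[[-0.025, -0.019, -0.01], [0, 0, 0], 0.7], [[-0.055, -0.043, -0.025], [0.05, 0, 0], 0.7], [[-0.085, -0.066, -0.035], [0.1, 0, 0.01], 0.7], [[-0.115, -0.089, -0.045], [0.15, 0.01, 0.02], 0.7], [[-0.145, -0.112, -0.047], [0.2, 0.01, 0.03], 0.7]]}}

```text
clock: 0.52
eef_pos: [270.3, -411.0, 301.1]
tcp_rot: [-2.939, -0.008, -1.252]
contact_force: [1.6, -0.2, 0.2]
opening: 0.852
```

```bash
python3 - <<'E'
from h import *
bs();rel(bpt(-190,23.5,300),Rt(np.radians(45)))
E
```

```text
t 0.52 brd [-418.41 -330.8   301.07] tilt 11.6 yaw(x) 0.3184 xz 0.0076 F brd [ 1.46 -0.59  0.23] op 0.85 q [-1.12  0.08  1.89  0.22  1.15  0.04]
shift mm [-340.4 -243.9   48.6] rotvec [0.582 0.021 0.056] rot deg 33.5
```

{"api": "send_rows", "payload": {"plan": [[[-0.033, -0.024, 0.005], [0.07, 0, 0.01], 0.7], [[-0.066, -0.048, 0.01], [0.14, 0, 0.015], 0.7], [[-0.1, -0.072, 0.015], [0.21, 0.01, 0.02], 0.7], [[-0.134, -0.096, 0.02], [0.28, 0.01, 0.03], 0.7], [[-0.168, -0.12, 0.025], [0.35, 0.012, 0.035], 0.7]]}}

```text
clock: 0.93
eef_pos: [333.9, -212.3, 299.5]
tcp_rot: [-2.585, -0.006, -1.29]
contact_force: [1.3, 0.4, -0.3]
opening: 0.847
```

```bash
python3 - <<'E'
from h import *
bs();rel(bpt(-190,23.5,300),Rt(np.radians(45)))
E
```

```text
t 0.93 brd [-305.83 -155.12  299.46] tilt 31.9 yaw(x) 0.2804 xz 0.0055 F brd [ 1.33  0.09 -0.34] op 0.85 q [-0.99 -0.18  2.23  0.64  1.   -0.03]
shift mm [-176.2 -102.2   61.8] rotvec [0.229 0.008 0.019] rot deg 13.2
```

{"api": "send_rows", "payload": {"plan": [[[-0.035, -0.02, 0.012], [0.06, 0, 0.004], 0.4], [[-0.07, -0.041, 0.025], [0.12, 0, 0.008], 0.4], [[-0.105, -0.061, 0.037], [0.18, 0.006, 0.012], 0.4], [[-0.14, -0.082, 0.05], [0.229, 0.008, 0.019], 0.4], [[-0.176, -0.102, 0.062], [0.229, 0.008, 0.019], 0.4]]}}

```text
clock: 1.35
eef_pos: [391.5, -31.6, 297.6]
tcp_rot: [-2.359, 0.002, -1.312]
contact_force: [0.2, -1.1, -1.6]
opening: 0.701
```

```bash
python3 - <<'E'
from h import *
bs();rel(bpt(-190,23.5,200),Rt(np.radians(45)))
E
```

```text
t 1.35 brd [-203.74    4.67  297.64] tilt 44.8 yaw(x) 0.2592 xz -0.0021 F brd [-0.05 -1.13 -1.55] op 0.7 q [-0.49 -0.36  2.46  0.94  0.64  0.16]
shift mm [-18.6  59.1  79. ] rotvec [ 0.003  0.001 -0.002] rot deg 0.2
```

{"api": "send_rows", "payload": {"plan": [[[-0.004, 0.012, 0.016], [0, 0, 0], 0.4], [[-0.008, 0.027, 0.034], [0, 0, 0], 0.4], [[-0.012, 0.042, 0.052], [0, 0, 0], 0.4], [[-0.016, 0.055, 0.07], [0, 0, 0], 0.4], [[-0.019, 0.062, 0.076], [0, 0, 0], 0.4]]}}

```text
clock: 1.77
eef_pos: [395.2, -10.2, 198.4]
tcp_rot: [-2.362, 0.002, -1.311]
contact_force: [0.7, -0.1, 0.2]
opening: 0.702
```

```bash
python3 - <<'E'
from h import *
bs();rel(bpt(-185,23.5,100),Rt(np.radians(45)));rel(bpt(-185,23.5,30),Rt(np.radians(45)))
E
```

```text
t 1.77 brd [-194.7    24.43  198.37] tilt 44.7 yaw(x) 0.2594 xz -0.002 F brd [ 0.68 -0.32  0.25] op 0.7 q [-0.38 -0.1   2.61  1.65  0.43 -0.57]
shift mm [ 1.1 62.3 76.8] rotvec [ 0.006  0.001 -0.002] rot deg 0.3
shift mm [  1.3 111.5 126.5] rotvec [ 0.006  0.001 -0.002] rot deg 0.3
```

```bash
cat > kin.py <<'E'
from h import *
def fk(q,P):
    d,e,L2,o,L3,Lt=P
    Rz=lambda a:R.from_euler('z',a).as_matrix(); Ry=lambda a:R.from_euler('y',a).as_matrix()
    M=Rz(q[0]); p=np.array([0,0,d])+M@[e,0,0]
    M=M@Ry(q[1]); p=p+M@[0,0,L2]
    M=M@Ry(q[2]); p=p+M@[o,0,L3]
    M=M@Rz(q[3])@Ry(q[4]); p=p+M@[0,0,Lt]
    M=M@Rz(q[5]); return p,M
D=[([-1.22340452e+00,3.53659419e-01,1.63417230,-2e-5,1.15522,-.00238],[214.02,-586.71,252.54]),
([-1.12,.08,1.89,.22,1.15,.04],[270.3,-411,301.1]),([-.99,-.18,2.23,.64,1.,-.03],[333.9,-212.3,299.5]),
([-.49,-.36,2.46,.94,.64,.16],[391.5,-31.6,297.6]),([-.38,-.1,2.61,1.65,.43,-.57],[395.2,-10.2,198.4])]
D[-1]=(status.sense()['qpos'],status.sense()['eef_pos']) if 0 else D[-1]
f=lambda P:np.concatenate([fk(q,P)[0]-x for q,x in D])
r=least_squares(f,[200,0,400,0,400,250],loss='soft_l1'); P=r.x
from scipy.optimize import least_squares as LS
lo=np.array([-2.63,-.92,.06,-1.3,0,-3.02]);hi=np.array([2.63,2.1,2.66,4.44,2.69,3.02])
def ik(p,M,q0,flip=None):
    g=lambda q:np.r_[(fk(q,P)[0]-p)/100,3*R.from_matrix(fk(q,P)[1].T@M).as_rotvec()]
    s=LS(g,np.clip(q0,lo+.001,hi-.001),bounds=(lo,hi)); return s.x,np.linalg.norm(s.fun)
E
python3 - <<'E'
from kin import *
np.set_printoptions(suppress=True,precision=3)
print(P,f(P).round(0))
q=status.sense()['qpos'];print(q, fk(q,P), R.from_euler('xyz',status.sense()['tcp_rot']).as_matrix())
s=np.diag([-1,-1,1.])
for th in (35,40,45,50,55):
  for a in (-185,-150,-120,-80,-50,30):
   for z in (30,60,130,200):
    x,e=ik(bpt(a,23.5,z),Rt(np.radians(th)),q); print(th,a,z,x,round(e,4), '' if e<.02 else 'BAD') if z in(30,130) else 0
E
```

```text
[284.933   0.692 575.33   54.695 489.698 324.523] [-1. -1. -1. -0.  1. -1.  1. -1.  2. -0.  0.  1. -1. -2. -0.]
[-0.377 -0.098  2.606  1.653  0.434 -0.572] (array([397.511, -11.013, 199.739]), array([[-0.257,  0.688,  0.679],
       [ 0.967,  0.181,  0.182],
       [ 0.002,  0.703, -0.711]])) [[ 0.257 -0.688  0.679]
 [-0.967 -0.181  0.182]
 [-0.002 -0.703 -0.711]]
35 -185 30 [-0.246  0.514  2.621  2.632  0.606  1.576] 0.0 
35 -185 130 [-0.246  0.102  2.57   1.84   0.293  2.435] 0.0 
35 -150 30 [-0.181  0.505  2.558  2.646  0.541  1.636] 0.0 
35 -150 130 [-0.181  0.143  2.513  1.872  0.259  2.462] 0.0 
35 -120 30 [-0.137  0.505  2.502  2.65   0.489  1.681] 0.0 
35 -120 130 [-0.137  0.177  2.461  1.87   0.234  2.504] 0.0 
35 -80 30 [-0.09   0.512  2.427  2.645  0.425  1.739] 0.0 
35 -80 130 [-0.09   0.222  2.39   1.826  0.205  2.591] 0.0 
35 -50 30 [-0.061  0.522  2.369  2.632  0.38   1.784] 0.0 
35 -50 130 [-0.061  0.255  2.335  1.759  0.185  2.685] 0.0 
35 30 30 [-0.003  0.561  2.211  2.547  0.269  1.932] 0.0 
35 30 130 [-0.003  0.344  2.185  1.477  0.151  3.02 ] 0.0132 
40 -185 30 [
[... 2212 characters left out ...]
 1.277  1.251] 0.2671 BAD
55 -185 130 [-0.517  0.346  2.66   2.205  0.828  1.751] 0.3137 BAD
55 -150 30 [-0.371  0.91   2.66   2.61   1.316  1.318] 0.0642 BAD
55 -150 130 [-0.373  0.396  2.66   2.443  0.873  1.653] 0.1256 BAD
55 -120 30 [-0.278  0.868  2.626  2.686  1.271  1.384] 0.0 
55 -120 130 [-0.278  0.428  2.644  2.576  0.9    1.617] 0.0 
55 -80 30 [-0.198  0.812  2.557  2.737  1.167  1.462] 0.0 
55 -80 130 [-0.198  0.427  2.572  2.631  0.834  1.656] 0.0 
55 -50 30 [-0.151  0.783  2.504  2.765  1.094  1.506] 0.0 
55 -50 130 [-0.151  0.433  2.517  2.662  0.787  1.679] 0.0 
55 30 30 [-0.061  0.745  2.355  2.811  0.921  1.587] 0.0 
55 30 130 [-0.061  0.465  2.366  2.713  0.67   1.727] 0.0
```

```bash
sed -i 's/M=M@Rz(q\[5\])/M=M@Rz(q[5]+np.pi)/' kin.py; python3 - <<'E'
from kin import *
rel(bpt(-178,23.5,100),Rt(np.radians(40)))
for k in range(6):
    print(np.round(ik(bpt(-194+16*k/5,23.5,198-98*k/5),Rt(np.radians(45-k)),status.sense()['qpos'])[0],2))
E
```

```text
shift mm [ 1.1 57.3 81.7] rotvec [-0.082  0.001 -0.002] rot deg 4.7
[-0.38 -0.09  2.61  1.69  0.44 -0.62]
[-0.36 -0.02  2.62  1.85  0.43 -0.78]
[-0.34  0.05  2.63  2.01  0.44 -0.94]
[-0.32  0.13  2.63  2.16  0.46 -1.09]
[-0.3   0.21  2.63  2.29  0.48 -1.22]
[-0.28  0.28  2.63  2.4   0.51 -1.33]
```

Fine: smooth and inside the range. Descend.

{"api": "send_rows", "payload": {"plan": [[[0, 0.012, 0.017], [-0.03, 0, 0], 0.4], [[0, 0.024, 0.034], [-0.06, 0, 0], 0.4], [[0.001, 0.036, 0.051], [-0.08, 0, 0], 0.4], [[0.001, 0.048, 0.068], [-0.082, 0.001, -0.002], 0.4], [[0.001, 0.057, 0.082], [-0.082, 0.001, -0.002], 0.4]]}}

```text
clock: 2.18
eef_pos: [412.3, -7.0, 99.1]
tcp_rot: [-2.444, -0.002, -1.311]
contact_force: [-0.2, 0.9, -0.6]
opening: 0.701
```

```bash
python3 - <<'E'
from kin import *
bs(); rel(bpt(-170,23.5,33),Rt(np.radians(40)))
E
```

```text
t 2.18 brd [-177.34   23.15   99.07] tilt 40.0 yaw(x) 0.2601 xz 0.0022 F brd [ 0.02  0.91 -0.6 ] op 0.7 q [-0.28  0.29  2.62  2.39  0.5  -1.32]
shift mm [-0.5 36.8 55.4] rotvec [ 0.001 -0.002  0.001] rot deg 0.1
```

{"api": "send_rows", "payload": {"plan": [[[0, 0.008, 0.012], [0, 0, 0], 0.4], [[0, 0.017, 0.026], [0, 0, 0], 0.4], [[0, 0.027, 0.04], [0, 0, 0], 0.4], [[0, 0.036, 0.054], [0, -0.002, 0.001], 0.4], [[0, 0.037, 0.055], [0, -0.002, 0.001], 0.4]]}}

```text
clock: 2.6
eef_pos: [418.5, -5.2, 30.4]
tcp_rot: [-2.448, 0.002, -1.31]
contact_force: [0.8, 0.7, -0.3]
opening: 0.702
```

```bash
python3 - <<'E'
from kin import *
bs(); rel(bpt(-155,23.5,32),Rt(np.radians(40)))
cv2.imwrite('pics/s1.png',viewer.grab_frame('scene')[:,:,::-1]);cv2.imwrite('pics/t1.png',viewer.grab_frame('top')[:,:,::-1])
E
```

```text
t 2.6 brd [-170.84   23.22   30.45] tilt 39.7 yaw(x) 0.2605 xz -0.0018 F brd [ 0.93  0.49 -0.31] op 0.7 q [-0.27  0.59  2.61  2.64  0.74 -1.61]
shift mm [ -0.3 -13.2   8.9] rotvec [ 0.005  0.002 -0.001] rot deg 0.3
```

View pics/s1.png

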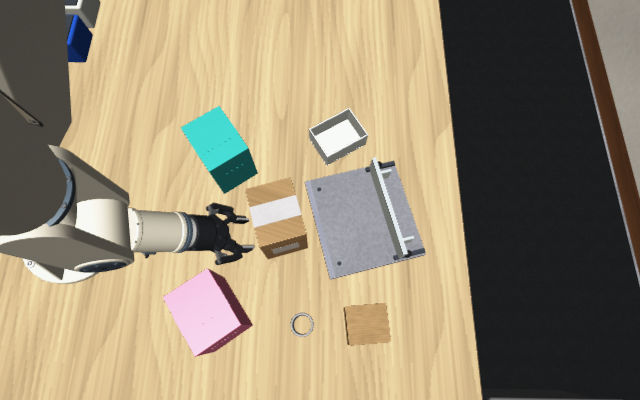

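View pics/t1.png

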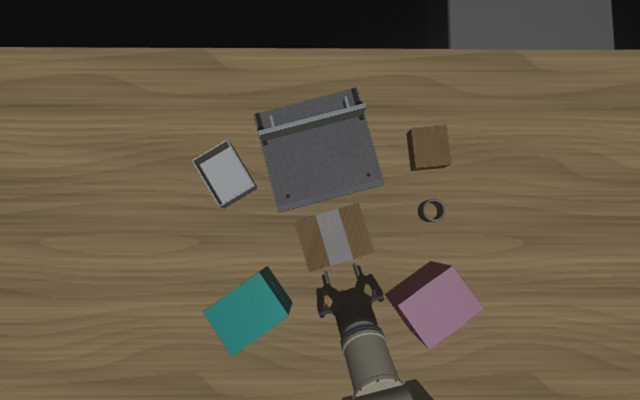

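{"api": "send_rows", "payload": {"plan": [[[0, -0.004, 0.001], [0, 0, 0], 0.4], [[0, -0.007, 0.003], [0, 0, 0], 0.4], [[0, -0.01, 0.006], [0.003, 0.002, 0], 0.4], [[0, -0.013, 0.008], [0.003, 0.002, 0], 0.4], [[0, -0.015, 0.01], [0.003, 0.002, 0], 0.4]]}}

```text
clock: 3.12
eef_pos: [436.7, -0.4, 35.2]
tcp_rot: [-2.442, -0.001, -1.311]
contact_force: [-4.9, -1.2, 3.6]
opening: 0.701
```

```bash
python3 - <<'E'
from kin import *
bs()
E
```

```text
t 3.12 brd [-152.05   23.22   35.19] tilt 40.1 yaw(x) 0.2596 xz 0.0008 F brd [-5.07  0.11  3.61] op 0.7 q [-0.23  0.56  2.58  2.66  0.7  -1.57]
```

{"api": "send_rows", "payload": {"plan": [[[0, -0.002, 0.002], [0, 0, 0], 0.4], [[0, -0.004, 0.004], [0, 0, 0], 0.4], [[0, -0.006, 0.006], [0, 0, 0], 0.4], [[0, -0.008, 0.0085], [0, 0, 0], 0.4], [[0, -0.0095, 0.0105], [0, 0, 0], 0.4]]}}

```text
clock: 3.53
eef_pos: [449.8, 3.4, 33.1]
tcp_rot: [-2.443, -0.0, -1.311]
contact_force: [-5.3, -0.7, 4.9]
opening: 0.7
```

```bash
python3 - <<'E'
from kin import *
bs()
E
```

```text
t 3.53 brd [-138.45   23.51   33.14] tilt 40.0 yaw(x) 0.2594 xz 0.0004 F brd [-5.31  0.64  4.88] op 0.7 q [-0.2   0.56  2.56  2.67  0.68 -1.56]
```

{"api": "send_rows", "payload": {"plan": [[[0, -0.0025, 0.001], [0, 0, 0], 0.4], [[0, -0.0045, 0.0025], [0, 0, 0], 0.4], [[0, -0.0065, 0.0045], [0, 0, 0], 0.4], [[0, -0.0085, 0.006], [0, 0, 0], 0.4], [[0, -0.01, 0.0075], [0, 0, 0], 0.4]]}}

```text
clock: 3.95
eef_pos: [462.1, 6.7, 33.8]
tcp_rot: [-2.443, -0.0, -1.311]
contact_force: [-3.9, -0.5, 0.8]
opening: 0.7
```

```bash
python3 - <<'E'
from kin import *
bs()
E
```

```text
t 3.95 brd [-125.68   23.51   33.81] tilt 40.0 yaw(x) 0.2595 xz 0.0005 F brd [-3.92  0.57  0.83] op 0.7 q [-0.18  0.56  2.53  2.68  0.65 -1.54]
```

{"api": "send_rows", "payload": {"plan": [[[0, -0.001, 0.0005], [0, 0, 0], 0.4], [[0, -0.0018, 0.0011], [0, 0, 0], 0.4], [[0, -0.0026, 0.0018], [0, 0, 0], 0.4], [[0, -0.0034, 0.0025], [0, 0, 0], 0.4], [[0, -0.0042, 0.0031], [0, 0, 0], 0.4]]}}

```text
clock: 4.37
eef_pos: [467.2, 8.0, 34.1]
tcp_rot: [-2.443, -0.0, -1.311]
contact_force: [-3.4, -0.3, -1.5]
opening: 0.698
```

```bash
python3 - <<'E'
from kin import *
bs()
E
```

```text
t 4.37 brd [-120.46   23.48   34.1 ] tilt 40.0 yaw(x) 0.2593 xz 0.0004 F brd [-3.4   0.6  -1.54] op 0.7 q [-0.17  0.56  2.52  2.68  0.64 -1.53]
```

{"api": "send_rows", "payload": {"plan": [[[0, -0.0005, 0.0005], [0, 0, 0], 0.4], [[0, -0.001, 0.001], [0, 0, 0], 0.4], [[0, -0.0014, 0.0014], [0, 0, 0], 0.4], [[0, -0.0018, 0.0018], [0, 0, 0], 0.4], [[0, -0.0022, 0.0021], [0, 0, 0], 0.4]]}}

```text
clock: 4.78
eef_pos: [469.9, 8.8, 34.0]
tcp_rot: [-2.443, -0.0, -1.312]
contact_force: [-5.5, -2.0, 2.1]
opening: 0.693
```

```bash
python3 - <<'E'
from kin import *
bs()
E
```

```text
t 4.78 brd [-117.56   23.56   33.95] tilt 40.0 yaw(x) 0.2593 xz 0.0003 F brd [-5.79 -0.55  2.09] op 0.69 q [-0.17  0.56  2.52  2.68  0.64 -1.53]
```

{"api": "send_rows", "payload": {"plan": [[[0, -0.0004, 0.0003], [0, 0, 0], 0.4], [[0, -0.0007, 0.0005], [0, 0, 0], 0.4], [[0, -0.001, 0.0007], [0, 0, 0], 0.4], [[0, -0.0012, 0.0009], [0, 0, 0], 0.4], [[0, -0.0014, 0.0011], [0, 0, 0], 0.4]]}}

```text
clock: 5.2
eef_pos: [470.1, 9.0, 33.8]
tcp_rot: [-2.445, 0.0, -1.313]
contact_force: [-13.1, -8.3, 12.5]
opening: 0.699
```

```bash
python3 - <<'E'
from kin import *
bs()
E
```

```text
t 5.2 brd [-117.31   23.71   33.78] tilt 39.9 yaw(x) 0.2578 xz -0.0004 F brd [-14.81  -4.7   12.52] op 0.7 q [-0.16  0.55  2.52  2.68  0.63 -1.52]
```

{"api": "send_rows", "payload": {"plan": [[[0.0004, -0.0014, -0.0001], [0, 0, 0], 0.4], [[0.0004, -0.0014, -0.0001], [0, 0, 0], 0.4], [[0.0004, -0.0014, -0.0001], [0, 0, 0], 0.4], [[0.0004, -0.0014, -0.0001], [0, 0, 0], 0.4], [[0.0004, -0.0014, -0.0001], [0, 0, 0], 0.4]]}}

```text
clock: 5.62
eef_pos: [470.1, 8.8, 34.2]
tcp_rot: [-2.448, 0.001, -1.313]
contact_force: [-7.2, -3.2, -0.6]
opening: 0.704
```

```bash
python3 - <<'E'
from kin import *
bs()
E
```

```text
t 5.62 brd [-117.36   23.52   34.17] tilt 39.8 yaw(x) 0.2577 xz -0.0007 F brd [-7.76 -1.24 -0.56] op 0.7 q [-0.16  0.55  2.52  2.68  0.63 -1.52]
```

{"api": "send_rows", "payload": {"plan": [[[0.0003, -0.0016, 0.0001], [0, 0, 0], 0.4], [[0.0003, -0.0016, 0.0001], [0, 0, 0], 0.4], [[0.0003, -0.0016, 0.0001], [0, 0, 0], 0.4], [[0.0003, -0.0016, 0.0001], [0, 0, 0], 0.4], [[0.0003, -0.0016, 0.0001], [0, 0, 0], 0.4]]}}

```text
clock: 6.03
eef_pos: [470.2, 8.8, 34.4]
tcp_rot: [-2.451, 0.001, -1.313]
contact_force: [-6.3, -3.1, -1.0]
opening: 0.699
```

```bash
python3 - <<'E'
from kin import *
bs()
E
```

```text
t 6.03 brd [-117.26   23.48   34.44] tilt 39.6 yaw(x) 0.2577 xz -0.0011 F brd [-6.88 -1.39 -0.97] op 0.7 q [-0.16  0.55  2.52  2.68  0.62 -1.51]
```

{"api": "send_rows", "payload": {"plan": [[[0.0003, -0.0017, 0.0004], [0.004, 0, 0], 0.4], [[0.0003, -0.0017, 0.0004], [0.004, 0, 0], 0.4], [[0.0003, -0.0017, 0.0004], [0.004, 0, 0], 0.4], [[0.0003, -0.0017, 0.0004], [0.004, 0, 0], 0.4], [[0.0003, -0.0017, 0.0004], [0.004, 0, 0], 0.4]]}}

```text
clock: 6.45
eef_pos: [470.3, 8.8, 34.4]
tcp_rot: [-2.45, 0.002, -1.313]
contact_force: [-7.6, -2.8, -0.3]
opening: 0.702
```

```bash
python3 - <<'E'
from kin import *
bs()
E
```

```text
t 6.45 brd [-117.23   23.5    34.39] tilt 39.6 yaw(x) 0.2575 xz -0.0016 F brd [-8.05 -0.77 -0.28] op 0.7 q [-0.16  0.55  2.52  2.67  0.62 -1.51]
```

{"api": "send_rows", "payload": {"plan": [[[0.0002, -0.002, 0.0006], [0.005, 0.001, 0], 0.4], [[0.0002, -0.002, 0.0006], [0.005, 0.001, 0], 0.4], [[0.0002, -0.002, 0.0006], [0.005, 0.001, 0], 0.4], [[0.0002, -0.002, 0.0006], [0.005, 0.001, 0], 0.4], [[0.0002, -0.002, 0.0006], [0.005, 0.001, 0], 0.4]]}}

```text
clock: 6.87
eef_pos: [470.2, 8.9, 34.2]
tcp_rot: [-2.45, 0.002, -1.315]
contact_force: [-8.5, -6.0, -0.5]
opening: 0.701
```

```bash
python3 - <<'E'
from kin import *
bs()
E
```

```text
t 6.87 brd [-117.23   23.59   34.2 ] tilt 39.7 yaw(x) 0.2563 xz -0.0015 F brd [-9.74 -3.65 -0.53] op 0.7 q [-0.16  0.55  2.52  2.68  0.62 -1.52]
```

{"api": "send_rows", "payload": {"plan": [[[0.0004, -0.002, 0.0006], [0.005, 0.001, 0], 0.4], [[0.0004, -0.002, 0.0006], [0.005, 0.001, 0], 0.4], [[0.0004, -0.002, 0.0006], [0.005, 0.001, 0], 0.4], [[0.0004, -0.002, 0.0006], [0.005, 0.001, 0], 0.4], [[0.0004, -0.002, 0.0006], [0.005, 0.001, 0], 0.4]]}}

```text
clock: 7.28
eef_pos: [470.2, 8.9, 34.0]
tcp_rot: [-2.449, 0.001, -1.315]
contact_force: [-9.1, -4.5, -0.4]
opening: 0.699
```

```bash
python3 - <<'E'
from kin import *
bs()
E
```

```text
t 7.28 brd [-117.29   23.59   34.  ] tilt 39.7 yaw(x) 0.2553 xz -0.0014 F brd [-9.93 -2.03 -0.41] op 0.7 q [-0.16  0.55  2.52  2.68  0.63 -1.52]
```

{"api": "send_rows", "payload": {"plan": [[[0.0004, -0.002, 0.0006], [0.005, 0, 0], 0.4], [[0.0004, -0.002, 0.0006], [0.005, 0, 0], 0.4], [[0.0004, -0.002, 0.0006], [0.005, 0, 0], 0.4], [[0.0004, -0.002, 0.0006], [0.005, 0, 0], 0.4], [[0.0004, -0.002, 0.0006], [0.005, 0, 0], 0.4]]}}

```text
clock: 7.7
eef_pos: [470.1, 8.9, 33.9]
tcp_rot: [-2.448, 0.002, -1.316]
contact_force: [-8.7, -5.1, 0.6]
opening: 0.703
```

```bash
python3 - <<'E'
from kin import *
bs()
E
```

```text
t 7.7 brd [-117.33   23.62   33.87] tilt 39.7 yaw(x) 0.2551 xz -0.0021 F brd [-9.73 -2.67  0.61] op 0.7 q [-0.16  0.55  2.52  2.68  0.63 -1.52]
```

{"api": "send_rows", "payload": {"plan": [[[0.0005, -0.002, 0.0006], [0.005, 0, 0], 0.4], [[0.0005, -0.002, 0.0006], [0.005, 0, 0], 0.4], [[0.0005, -0.002, 0.0006], [0.005, 0, 0], 0.4], [[0.0005, -0.002, 0.0006], [0.005, 0, 0], 0.4], [[0.0005, -0.002, 0.0006], [0.005, 0, 0], 0.4]]}}

```text
clock: 8.12
eef_pos: [470.1, 8.9, 33.8]
tcp_rot: [-2.447, 0.003, -1.316]
contact_force: [-9.2, -4.6, 1.6]
opening: 0.701
```

{"api": "send_rows", "payload": {"plan": [[[0.0005, -0.002, 0.0006], [0.005, 0, 0], 0.4], [[0.0005, -0.002, 0.0006], [0.005, 0, 0], 0.4], [[0.0005, -0.002, 0.0006], [0.005, 0, 0], 0.4], [[0.0005, -0.002, 0.0006], [0.005, 0, 0], 0.4], [[0.0005, -0.002, 0.0006], [0.005, 0, 0], 0.4]]}}

```text
clock: 8.53
eef_pos: [470.1, 8.9, 33.7]
tcp_rot: [-2.446, 0.003, -1.316]
contact_force: [-8.9, -3.0, 1.9]
opening: 0.699
```

```bash
python3 - <<'E'
from kin import *
bs()
cv2.imwrite('pics/s2.png',viewer.grab_frame('scene')[:,:,::-1]);t=viewer.grab_frame('top')[:,:,::-1];cv2.imwrite('pics/t2.png',t)
cv2.imwrite("pics/tc2.png",cv2.resize(t[80:280,240:400],None,fx=3.0,fy=3.0,interpolation=cv2.INTER_CUBIC))
E
```

```text
t 8.53 brd [-117.35   23.61   33.72] tilt 39.8 yaw(x) 0.255 xz -0.0034 F brd [-9.41 -0.62  1.91] op 0.7 q [-0.17  0.55  2.52  2.68  0.63 -1.52]
```

View pics/tc2.png

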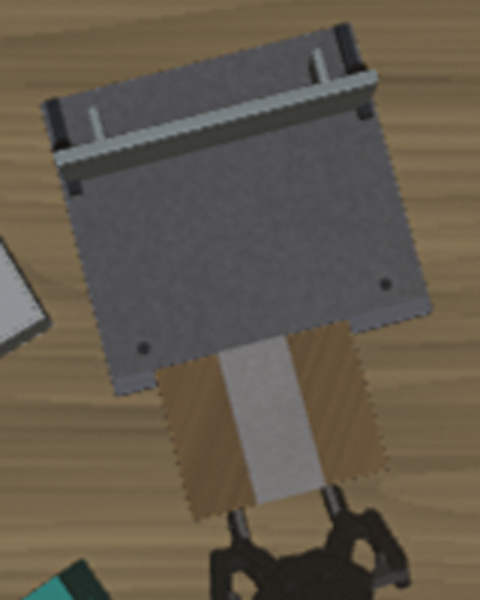

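The carton stands square against the front strip (front face along (155,370)-(350,320) in the crop) and was held at 9.4–9.9 N from t=6.9 to 8.5 s. Next I back off, then rise.

{"api": "send_rows", "payload": {"plan": [[[0, 0.004, -0.004], [0, 0, 0], 0.4], [[0, 0.01, -0.009], [0, 0, 0], 0.4], [[0, 0.013, -0.013], [0, 0, 0], 0.4], [[0, 0.005, -0.022], [0, 0, 0], 0.4], [[0, -0.008, -0.038], [0, 0, 0], 0.4]]}}

```text
clock: 9.05
eef_pos: [451.4, 4.0, 66.8]
tcp_rot: [-2.45, 0.005, -1.316]
contact_force: [0.4, 1.1, 1.0]
opening: 0.698
```

```bash
python3 - <<'E'
from kin import *
bs(); rel(bpt(-127,23.5,132),Rt(np.radians(40)))
E
```

```text
t 9.05 brd [-136.65   23.71   66.8 ] tilt 39.6 yaw(x) 0.2543 xz -0.005 F brd [0.67 0.99 0.98] op 0.7 q [-0.2   0.43  2.55  2.57  0.55 -1.43]
shift mm [ -0.2 -49.  -44. ] rotvec [ 0.006  0.    -0.008] rot deg 0.6
```

{"api": "send_rows", "payload": {"plan": [[[0, -0.009, -0.011], [0.003, 0, -0.004], 0.4], [[0, -0.019, -0.022], [0.006, 0, -0.008], 0.4], [[0, -0.029, -0.034], [0.006, 0, -0.008], 0.4], [[0, -0.038, -0.044], [0.006, 0, -0.008], 0.4], [[0, -0.044, -0.047], [0.006, 0, -0.008], 0.4]]}}

```text
clock: 9.47
eef_pos: [455.5, 4.4, 132.9]
tcp_rot: [-2.441, -0.001, -1.311]
contact_force: [-0.3, 0.3, -0.1]
opening: 0.702
```

```bash
python3 - <<'E'
from kin import *
bs()
E
```

```text
t 9.47 brd [-132.61   23.02  132.93] tilt 40.1 yaw(x) 0.2602 xz 0.0013 F brd [-0.2   0.36 -0.05] op 0.7 q [-0.19  0.19  2.52  2.21  0.36 -1.03]
```

{"api": "send_rows", "payload": {"plan": [[[0, -0.004, 0.0032], [0, 0, 0], 0.4], [[0, -0.008, 0.0065], [0, 0, 0], 0.4], [[0, -0.011, 0.009], [0, 0, 0], 0.4], [[0, -0.0135, 0.011], [0, 0, 0], 0.4], [[0, -0.016, 0.0125], [0, 0, 0], 0.4]]}}

```text
clock: 9.88
eef_pos: [474.4, 9.9, 132.5]
tcp_rot: [-2.444, -0.001, -1.31]
contact_force: [-7.2, -1.6, 5.5]
opening: 0.703
```

```bash
python3 - <<'E'
from kin import *
bs()
E
```

```text
t 9.88 brd [-112.96   23.47  132.47] tilt 40.0 yaw(x) 0.2605 xz 0.0005 F brd [-7.35  0.33  5.53] op 0.7 q [-0.16  0.21  2.49  2.22  0.34 -1.01]
```

{"api": "send_rows", "payload": {"plan": [[[0, -0.0055, 0.0005], [0, 0, 0], 0.4], [[0, -0.011, 0.001], [0, 0, 0], 0.4], [[0, -0.017, 0.002], [0, 0, 0], 0.4], [[0, -0.0225, 0.003], [0, 0, 0], 0.4], [[0, -0.028, 0.004], [0, 0, 0], 0.4]]}}

```text
clock: 10.3
eef_pos: [497.3, 16.5, 146.7]
tcp_rot: [-2.445, 0.001, -1.31]
contact_force: [-5.0, -1.0, 8.1]
opening: 0.702
```

```bash
python3 - <<'E'
from kin import *
bs()
E
```

```text
t 10.3 brd [-89.09  23.93 146.69] tilt 39.9 yaw(x) 0.2608 xz -0.0005 F brd [-5.04  0.31  8.15] op 0.7 q [-0.13  0.19  2.43  2.09  0.28 -0.84]
```

{"api": "send_rows", "payload": {"plan": [[[0, -0.0065, 0.0], [0, 0, 0], 0.4], [[0, -0.0125, 0.001], [0, 0, 0], 0.4], [[0, -0.0185, 0.002], [0, 0, 0], 0.4], [[0, -0.0245, 0.003], [0, 0, 0], 0.4], [[0, -0.0302, 0.0044], [0, 0, 0], 0.4]]}}

```text
clock: 10.72
eef_pos: [522.3, 23.5, 161.6]
tcp_rot: [-2.447, 0.001, -1.31]
contact_force: [-0.2, -0.3, 0.1]
opening: 0.699
```

```bash
python3 - <<'E'
from kin import *
bs()
s=viewer.grab_frame('scene')[:,:,::-1];cv2.imwrite("pics/sc3.png",cv2.resize(s[150:290,185:435],None,fx=3.2,fy=3.2,interpolation=cv2.INTER_CUBIC))
E
```

```text
t 10.72 brd [-63.16  24.31 161.64] tilt 39.8 yaw(x) 0.2611 xz -0.0015 F brd [-0.27 -0.26  0.13] op 0.7 q [-0.1   0.18  2.38  1.9   0.24 -0.62]
```

View pics/sc3.png

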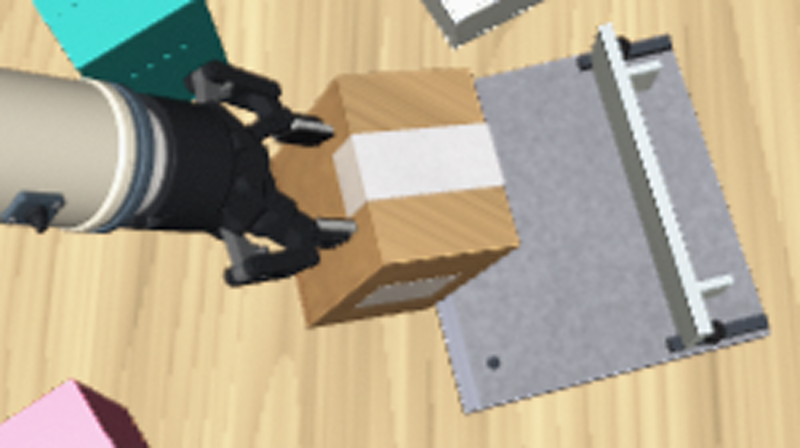

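The picture shows the carton leaning about 20° over the edge, fingers at (310,130) and (335,230) near the top of its near face. Continue.

{"api": "send_rows", "payload": {"plan": [[[0, -0.005, 0.003], [0, 0, 0], 0.4], [[0, -0.01, 0.006], [0, 0, 0], 0.4], [[0, -0.015, 0.009], [0, 0, 0], 0.4], [[0, -0.02, 0.012], [0, 0, 0], 0.4], [[0, -0.024, 0.015], [0, 0, 0], 0.4]]}}

```text
clock: 11.18
eef_pos: [551.3, 31.1, 166.2]
tcp_rot: [-2.445, 0.001, -1.31]
contact_force: [-0.2, -0.9, 0.5]
opening: 0.696
```

```bash
python3 - <<'E'
from kin import *
bs()
s=viewer.grab_frame('scene')[:,:,::-1];cv2.imwrite("pics/sc4.png",cv2.resize(s[150:290,185:435],None,fx=3.2,fy=3.2,interpolation=cv2.INTER_CUBIC))
E
```

```text
t 11.18 brd [-33.25  24.17 166.22] tilt 39.9 yaw(x) 0.2612 xz -0.0015 F brd [-0.45 -0.81  0.48] op 0.7 q [-0.07  0.21  2.32  1.82  0.22 -0.51]
```

View pics/sc4.png

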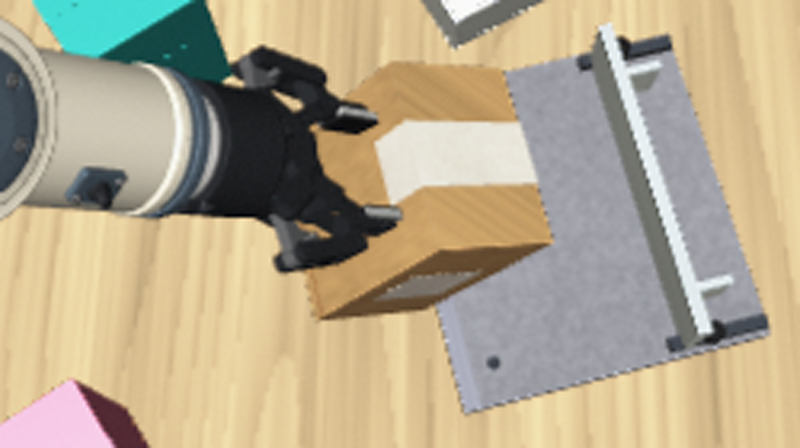

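Leaning about 32° now, still square. One more step.

{"api": "send_rows", "payload": {"plan": [[[0, -0.0035, 0.003], [0, 0, 0], 0.4], [[0, -0.007, 0.006], [0, 0, 0], 0.4], [[0, -0.0105, 0.009], [0, 0, 0], 0.4], [[0, -0.014, 0.012], [0, 0, 0], 0.4], [[0, -0.0175, 0.015], [0, 0, 0], 0.4]]}}

```text
clock: 11.65
eef_pos: [574.9, 37.2, 166.3]
tcp_rot: [-2.445, 0.001, -1.309]
contact_force: [-0.8, -0.2, 0.7]
opening: 0.701
```

```bash
python3 - <<'E'
from kin import *
bs()
s=viewer.grab_frame('scene')[:,:,::-1];cv2.imwrite("pics/sc5.png",cv2.resize(s[150:290,185:435],None,fx=3.2,fy=3.2,interpolation=cv2.INTER_CUBIC))
E
```

```text
t 11.65 brd [ -8.86  24.07 166.3 ] tilt 39.9 yaw(x) 0.2613 xz -0.0014 F brd [-0.88  0.01  0.65] op 0.7 q [-0.05  0.24  2.28  1.79  0.2  -0.46]
```

View pics/sc5.png

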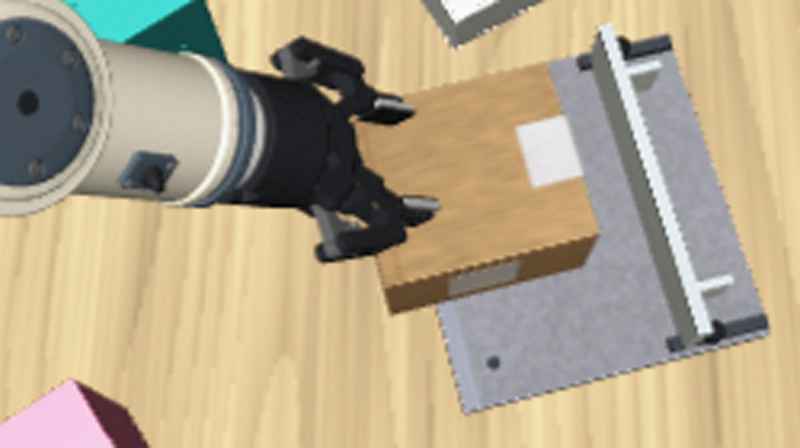

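Toppled: tape end at (550,150) facing the fence, top face clear of the fingers. Retreat level first, then look and descend.

{"api": "send_rows", "payload": {"plan": [[[0, 0.008, -0.008], [0, 0, 0], 0.4], [[0, 0.022, -0.02], [0, 0, 0], 0.4], [[0, 0.038, -0.033], [0, 0, 0], 0.4], [[0, 0.052, -0.045], [0, 0, 0], 0.4], [[0, 0.06, -0.05], [0, 0, 0], 0.4]]}}

```text
clock: 12.12
eef_pos: [497.1, 16.9, 165.8]
tcp_rot: [-2.445, 0.002, -1.31]
contact_force: [0.7, 1.0, -0.6]
opening: 0.698
```

```bash
python3 - <<'E'
from kin import *
bs()
s=viewer.grab_frame('scene')[:,:,::-1];cv2.imwrite("pics/sc6.png",cv2.resize(s[150:290,235:435],None,fx=4,fy=4,interpolation=cv2.INTER_CUBIC))
t=viewer.grab_frame('top')[:,:,::-1];cv2.imwrite("pics/tc6.png",cv2.resize(t[80:280,240:400],None,fx=3,fy=3,interpolation=cv2.INTER_CUBIC))
rel(bpt(-88,24,60),Rt(np.radians(40)))
E
```

```text
t 12.12 brd [-89.25  24.41 165.78] tilt 39.9 yaw(x) 0.2612 xz -0.0015 F brd [ 0.99  0.8  -0.63] op 0.7 q [-0.13  0.14  2.42  1.86  0.26 -0.6 ]
shift mm [ 0.3 67.4 81.5] rotvec [ 0.002  0.002 -0.001] rot deg 0.1
```

View pics/sc6.png

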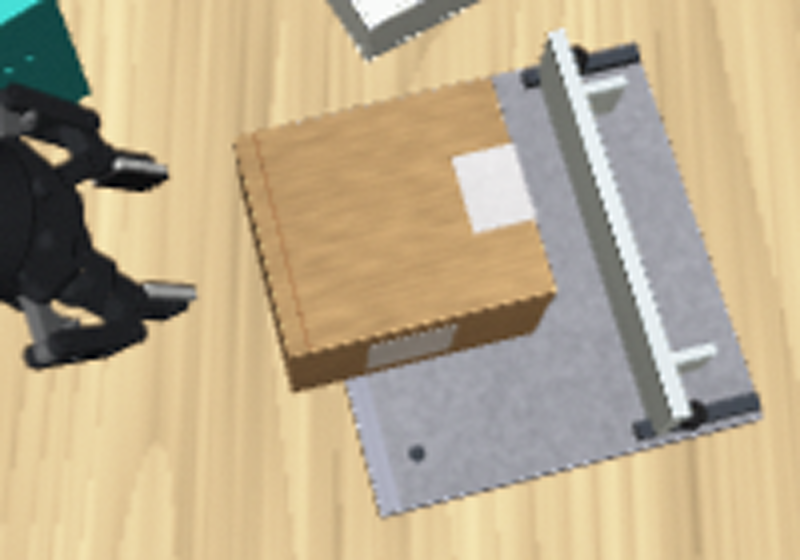

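View pics/tc6.png

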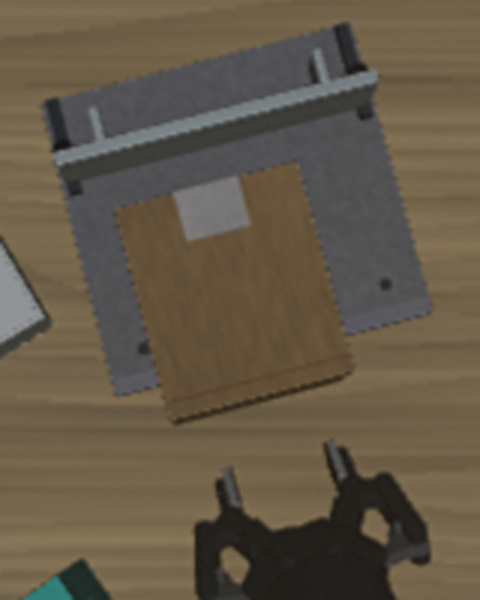

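The carton lies flat, square, base overhanging the front edge, gap to the fence about 35 mm. I measure that next.

```bash
python3 - <<'E'
from h import *
for c,l in (('scene',[sc(234,147),sc(291,358),sc(496,74),sc(555,293)]),('top',[tc(170,416),tc(354,363),tc(117,208),tc(298,163)])):
    w=unproj(c,l,112); print(np.array([inb(x) for x in w]).round(1))
E
```

```text
[[-34.4  80.3 112. ]
 [-31.9 -43.6 112. ]
 [119.5  87.1 112. ]
 [114.9 -43.6 112. ]]
[[-29.6  86.  112. ]
 [-26.7 -43.  112. ]
 [116.9  85.3 112. ]
 [115.7 -42.3 112. ]]
```

{"api": "send_rows", "payload": {"plan": [[[0, 0.012, 0.015], [0, 0, 0], 0.4], [[0, 0.027, 0.033], [0, 0, 0], 0.4], [[0, 0.043, 0.052], [0, 0, 0], 0.4], [[0, 0.059, 0.071], [0, 0, 0], 0.4], [[0, 0.067, 0.081], [0.002, 0.002, 0], 0.4]]}}

```text
clock: 12.63
eef_pos: [498.3, 16.3, 58.6]
tcp_rot: [-2.445, -0.002, -1.313]
contact_force: [-0.3, 0.2, -0.8]
opening: 0.701
```

```bash
python3 - <<'E'
from kin import *
bs()
E
```

```text
t 12.63 brd [-88.23  23.55  58.55] tilt 39.9 yaw(x) 0.2578 xz 0.0018 F brd [-0.21  0.25 -0.8 ] op 0.7 q [-0.12  0.47  2.47  2.63  0.51 -1.42]
```

{"api": "send_rows", "payload": {"plan": [[[0.001, -0.003, 0.006], [0, 0, 0], 0.4], [[0.001, -0.008, 0.013], [0, 0, 0.002], 0.4], [[0.0015, -0.013, 0.019], [0, 0, 0.003], 0.4], [[0.0015, -0.018, 0.025], [0, 0, 0.003], 0.4], [[0.0015, -0.02, 0.027], [0, 0, 0.003], 0.4]]}}

```text
clock: 13.05
eef_pos: [533.0, 23.6, 52.4]
tcp_rot: [-2.441, -0.001, -1.315]
contact_force: [0.2, 0.3, -0.0]
opening: 0.702
```

```bash
python3 - <<'E'
from kin import *
bs()
E
```

```text
t 13.05 brd [-52.79  21.63  52.36] tilt 40.2 yaw(x) 0.2562 xz 0.0008 F brd [ 0.25  0.26 -0.01] op 0.7 q [-0.09  0.5   2.4   2.65  0.48 -1.4 ]
```

{"api": "send_rows", "payload": {"plan": [[[0, -0.002, 0.0017], [0, 0, 0], 0.4], [[0, -0.0045, 0.0035], [0, -0.003, -0.003], 0.4], [[0, -0.007, 0.0052], [0, -0.003, -0.003], 0.4], [[0, -0.0092, 0.0067], [0, -0.003, -0.003], 0.4], [[0, -0.0113, 0.0082], [0, -0.003, -0.003], 0.4]]}}

```text
clock: 13.47
eef_pos: [546.2, 27.1, 53.5]
tcp_rot: [-2.441, -0.0, -1.31]
contact_force: [-3.0, -0.6, -0.7]
opening: 0.703
```

```bash
python3 - <<'E'
from kin import *
bs()
E
```

```text
t 13.47 brd [-39.19  21.67  53.45] tilt 40.1 yaw(x) 0.2605 xz 0.0005 F brd [-3.07  0.19 -0.74] op 0.7 q [-0.08  0.51  2.37  2.64  0.46 -1.37]
```

Sliding nicely at ~3 N. Continue.

{"api": "send_rows", "payload": {"plan": [[[0, -0.0028, 0.0023], [0, 0, 0], 0.4], [[0, -0.0056, 0.0046], [0, 0, 0], 0.4], [[0, -0.0084, 0.007], [0, 0, 0], 0.4], [[0, -0.0112, 0.0093], [0, 0, 0], 0.4], [[0, -0.014, 0.0116], [0, 0, 0], 0.4]]}}

```text
clock: 13.88
eef_pos: [564.1, 31.9, 53.5]
tcp_rot: [-2.442, -0.0, -1.31]
contact_force: [-2.7, -0.6, -1.4]
opening: 0.703
```

```bash
python3 - <<'E'
from kin import *
bs()
E
```

```text
t 13.88 brd [-20.63  21.68  53.52] tilt 40.1 yaw(x) 0.2605 xz 0.0004 F brd [-2.72  0.12 -1.36] op 0.7 q [-0.06  0.51  2.34  2.63  0.43 -1.35]
```

{"api": "send_rows", "payload": {"plan": [[[0, -0.0019, 0.0016], [0, 0, 0], 0.4], [[0, -0.0037, 0.0031], [0, 0, 0], 0.4], [[0, -0.0055, 0.0047], [0, 0, 0], 0.4], [[0, -0.0072, 0.0061], [0, 0, 0], 0.4], [[0, -0.0085, 0.0072], [0, 0, 0], 0.4]]}}

```text
clock: 14.3
eef_pos: [575.0, 34.8, 53.5]
tcp_rot: [-2.442, -0.0, -1.31]
contact_force: [-2.9, -0.5, 0.3]
opening: 0.696
```

```bash
python3 - <<'E'
from kin import *
bs()
E
```

```text
t 14.3 brd [-9.31 21.66 53.47] tilt 40.1 yaw(x) 0.2604 xz 0.0004 F brd [-2.89  0.28  0.28] op 0.7 q [-0.05  0.52  2.31  2.63  0.42 -1.34]
```

Creep at about 1 mm per row.

{"api": "send_rows", "payload": {"plan": [[[0, -0.0009, 0.0007], [0, 0, 0], 0.4], [[0, -0.0017, 0.0013], [0, 0, 0], 0.4], [[0, -0.0025, 0.002], [0, 0, 0], 0.4], [[0, -0.0032, 0.0026], [0, 0, 0], 0.4], [[0, -0.0039, 0.0032], [0, 0, 0], 0.4]]}}

```text
clock: 14.72
eef_pos: [579.9, 36.1, 53.5]
tcp_rot: [-2.442, -0.0, -1.31]
contact_force: [-2.2, -1.7, 0.1]
opening: 0.697
```

```bash
python3 - <<'E'
from kin import *
bs()
E
```

```text
t 14.72 brd [-4.26 21.68 53.49] tilt 40.1 yaw(x) 0.2604 xz 0.0004 F brd [-2.62 -1.11  0.09] op 0.7 q [-0.05  0.52  2.3   2.63  0.41 -1.33]
```

{"api": "send_rows", "payload": {"plan": [[[0, -0.0007, 0.0005], [0, 0, 0], 0.4], [[0, -0.0013, 0.001], [0, 0, 0], 0.4], [[0, -0.0018, 0.0015], [0, 0, 0], 0.4], [[0, -0.0023, 0.0018], [0, 0, 0], 0.4], [[0, -0.0027, 0.0022], [0, 0, 0], 0.4]]}}

```text
clock: 15.13
eef_pos: [583.1, 37.0, 53.4]
tcp_rot: [-2.442, -0.0, -1.31]
contact_force: [-7.0, -3.0, 3.0]
opening: 0.7
```

```bash
python3 - <<'E'
from kin import *
bs()
E
```

```text
t 15.13 brd [-0.94 21.69 53.44] tilt 40.1 yaw(x) 0.2603 xz 0.0004 F brd [-7.52 -1.12  2.99] op 0.7 q [-0.05  0.52  2.3   2.63  0.4  -1.33]
```

{"api": "send_rows", "payload": {"plan": [[[0.0001, -0.0012, 0.0003], [0.002, 0, 0], 0.4], [[0.0002, -0.0019, 0.0005], [0.004, 0, 0], 0.4], [[0.0002, -0.0019, 0.0005], [0.004, 0, 0], 0.4], [[0.0002, -0.0019, 0.0005], [0.004, 0, 0], 0.4], [[0.0002, -0.0019, 0.0005], [0.004, 0, 0], 0.4]]}}

```text
clock: 15.55
eef_pos: [583.2, 37.0, 53.5]
tcp_rot: [-2.441, -0.0, -1.311]
contact_force: [-8.2, -3.5, 1.9]
opening: 0.7
```

```bash
python3 - <<'E'
from kin import *
bs()
E
```

```text
t 15.55 brd [-0.83 21.64 53.48] tilt 40.1 yaw(x) 0.2599 xz 0.0001 F brd [-8.85 -1.24  1.89] op 0.7 q [-0.05  0.52  2.3   2.63  0.4  -1.33]
```

{"api": "send_rows", "payload": {"plan": [[[0.0002, -0.0023, 0.0006], [0.004, 0, 0], 0.4], [[0.0002, -0.0028, 0.0007], [0.005, 0, 0], 0.4], [[0.0002, -0.0028, 0.0007], [0.005, 0, 0], 0.4], [[0.0002, -0.0028, 0.0007], [0.005, 0, 0], 0.4], [[0.0002, -0.0028, 0.0007], [0.005, 0, 0], 0.4]]}}

```text
clock: 15.97
eef_pos: [583.3, 37.0, 53.5]
tcp_rot: [-2.441, 0.0, -1.311]
contact_force: [-12.2, -4.1, 3.3]
opening: 0.7
```

```bash
python3 - <<'E'
from kin import *
bs()
E
```

```text
t 15.97 brd [-0.79 21.7  53.46] tilt 40.1 yaw(x) 0.2594 xz -0.0002 F brd [-12.85  -0.86   3.32] op 0.7 q [-0.05  0.52  2.3   2.63  0.4  -1.33]
```

{"api": "send_rows", "payload": {"plan": [[[0.0002, -0.0032, 0.0006], [0.005, 0, 0], 0.4], [[0.0002, -0.0036, 0.0005], [0.005, 0, 0], 0.4], [[0.0002, -0.0036, 0.0005], [0.005, 0, 0], 0.4], [[0.0002, -0.0036, 0.0005], [0.005, 0, 0], 0.4], [[0.0002, -0.0036, 0.0005], [0.005, 0, 0], 0.4]]}}

```text
clock: 16.38
eef_pos: [583.3, 37.0, 53.6]
tcp_rot: [-2.443, 0.001, -1.312]
contact_force: [-9.9, -4.5, -1.3]
opening: 0.698
```

```bash
python3 - <<'E'
from kin import *
bs()
E
```

```text
t 16.38 brd [-0.75 21.63 53.56] tilt 40.1 yaw(x) 0.2586 xz -0.0005 F brd [-10.76  -1.75  -1.28] op 0.7 q [-0.05  0.52  2.3   2.63  0.4  -1.32]
```

{"api": "send_rows", "payload": {"plan": [[[0.0003, -0.004, 0.0006], [0.005, 0, 0], 0.4], [[0.0003, -0.0044, 0.0007], [0.005, 0, 0], 0.4], [[0.0003, -0.0044, 0.0007], [0.005, 0, 0], 0.4], [[0.0003, -0.0044, 0.0007], [0.005, 0, 0], 0.4], [[0.0003, -0.0044, 0.0007], [0.005, 0, 0], 0.4]]}}

```text
clock: 16.8
eef_pos: [583.4, 36.9, 53.6]
tcp_rot: [-2.445, 0.001, -1.313]
contact_force: [-12.7, -5.6, -0.3]
opening: 0.695
```

```bash
python3 - <<'E'
from kin import *
bs()
E
```

```text
t 16.8 brd [-0.69 21.56 53.59] tilt 39.9 yaw(x) 0.2577 xz -0.0009 F brd [-13.76  -2.18  -0.31] op 0.7 q [-0.04  0.52  2.3   2.62  0.4  -1.32]
```

{"api": "send_rows", "payload": {"plan": [[[0.0004, -0.0047, 0.0008], [0.007, 0, 0], 0.4], [[0.0004, -0.0047, 0.0008], [0.007, 0, 0], 0.4], [[0.0004, -0.0047, 0.0008], [0.007, 0, 0], 0.4], [[0.0004, -0.0047, 0.0008], [0.007, 0, 0], 0.4], [[0.0004, -0.0047, 0.0008], [0.007, 0, 0], 0.4]]}}

```text
clock: 17.22
eef_pos: [583.5, 36.8, 53.6]
tcp_rot: [-2.447, 0.001, -1.314]
contact_force: [-14.1, -5.9, 0.6]
opening: 0.698
```

```bash
python3 - <<'E'
from kin import *
bs()
E
```

```text
t 17.22 brd [-0.62 21.46 53.61] tilt 39.8 yaw(x) 0.2572 xz -0.0011 F brd [-15.16  -2.05   0.59] op 0.7 q [-0.04  0.52  2.3   2.62  0.39 -1.32]
```

15.2 N with almost no vertical component. Hold it.

{"api": "send_rows", "payload": {"plan": [[[0.0004, -0.0047, 0.0007], [0.007, 0, 0], 0.4], [[0.0004, -0.0047, 0.0007], [0.007, 0, 0], 0.4], [[0.0004, -0.0047, 0.0007], [0.007, 0, 0], 0.4], [[0.0004, -0.0047, 0.0007], [0.007, 0, 0], 0.4], [[0.0004, -0.0047, 0.0007], [0.007, 0, 0], 0.4]]}}

```text
clock: 17.63
eef_pos: [583.5, 36.8, 53.6]
tcp_rot: [-2.448, 0.001, -1.314]
contact_force: [-14.6, -5.3, -0.6]
opening: 0.701
```

{"api": "send_rows", "payload": {"plan": [[[0.0004, -0.0047, 0.0007], [0.007, 0, 0], 0.4], [[0.0004, -0.0047, 0.0007], [0.007, 0, 0], 0.4], [[0.0004, -0.0047, 0.0007], [0.007, 0, 0], 0.4], [[0.0004, -0.0047, 0.0007], [0.007, 0, 0], 0.4], [[0.0004, -0.0047, 0.0007], [0.007, 0, 0], 0.4]]}}

```text
clock: 18.05
eef_pos: [583.5, 36.8, 53.7]
tcp_rot: [-2.45, 0.002, -1.314]
contact_force: [-14.4, -5.3, -0.8]
opening: 0.699
```

```bash
python3 - <<'E'
from kin import *
bs()
E
```

```text
t 18.05 brd [-0.62 21.46 53.67] tilt 39.6 yaw(x) 0.2566 xz -0.0016 F brd [-15.26  -1.38  -0.85] op 0.7 q [-0.04  0.52  2.29  2.62  0.39 -1.31]
```

{"api": "send_rows", "payload": {"plan": [[[0.0004, -0.0046, 0.0008], [0.008, 0, 0], 0.4], [[0.0004, -0.0046, 0.0008], [0.008, 0, 0], 0.4], [[0.0004, -0.0046, 0.0008], [0.008, 0, 0], 0.4], [[0.0004, -0.0046, 0.0008], [0.008, 0, 0], 0.4], [[0.0004, -0.0046, 0.0008], [0.008, 0, 0], 0.4]]}}

```text
clock: 18.47
eef_pos: [583.5, 36.9, 53.6]
tcp_rot: [-2.45, 0.002, -1.314]
contact_force: [-14.1, -5.0, 0.2]
opening: 0.7
```

{"api": "send_rows", "payload": {"plan": [[[0.0004, -0.0046, 0.0008], [0.008, 0, 0], 0.4], [[0.0004, -0.0046, 0.0008], [0.008, 0, 0], 0.4], [[0.0004, -0.0046, 0.0008], [0.008, 0, 0], 0.4], [[0.0004, -0.0046, 0.0008], [0.008, 0, 0], 0.4], [[0.0004, -0.0046, 0.0008], [0.008, 0, 0], 0.4]]}}

```text
clock: 18.88
eef_pos: [583.5, 36.9, 53.6]
tcp_rot: [-2.45, 0.002, -1.315]
contact_force: [-14.6, -4.9, 0.9]
opening: 0.704
```

```bash
python3 - <<'E'
from kin import *
bs()
t=viewer.grab_frame('top')[:,:,::-1];cv2.imwrite("pics/tc7.png",cv2.resize(t[80:280,240:400],None,fx=3,fy=3,interpolation=cv2.INTER_CUBIC))
E
```

```text
t 18.88 brd [-0.61 21.49 53.61] tilt 39.6 yaw(x) 0.256 xz -0.002 F brd [-15.41  -0.95   0.93] op 0.7 q [-0.04  0.52  2.29  2.62  0.39 -1.31]
```

View pics/tc7.png

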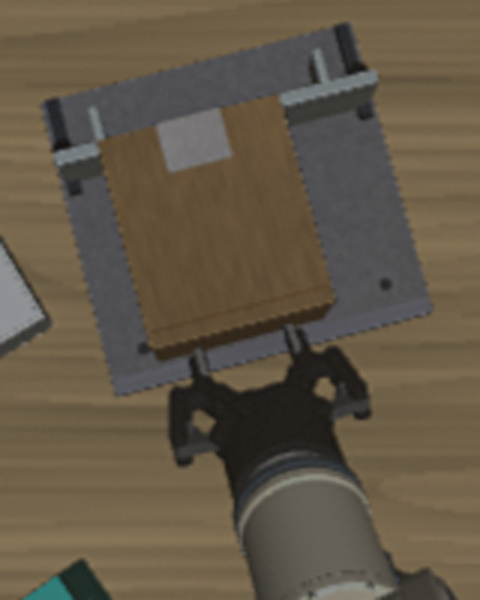

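The top end sits along the fence line (100,140)–(280,95), held at about 15 N for 1.7 s. Now release straight back.

{"api": "send_rows", "payload": {"plan": [[[0, 0.003, -0.003], [0, 0, 0], 0.4], [[0, 0.01, -0.009], [0, 0, 0], 0.4], [[0, 0.02, -0.017], [0, 0, 0], 0.4], [[0, 0.032, -0.027], [0, 0, 0], 0.4], [[0, 0.042, -0.036], [0, 0, 0], 0.4]]}}

```text
clock: 19.35
eef_pos: [529.0, 22.6, 54.9]
tcp_rot: [-2.449, 0.002, -1.315]
contact_force: [-0.0, -0.9, 0.0]
opening: 0.7
```

{"api": "send_rows", "payload": {"plan": [[[0, 0.0, -0.01], [0, 0, 0], 0.4], [[0, -0.01, -0.025], [0, 0, 0], 0.4], [[0, -0.02, -0.045], [0, 0, 0], 0.4], [[0, -0.03, -0.065], [0, 0, 0], 0.4], [[0, -0.03, -0.07], [0, 0, 0], 0.4]]}}

```text
clock: 19.77
eef_pos: [508.5, 16.9, 131.1]
tcp_rot: [-2.445, 0.001, -1.315]
contact_force: [1.7, -0.0, 0.4]
opening: 0.701
```

```bash
python3 - <<'E'
from kin import *
bs()
t=viewer.grab_frame('top')[:,:,::-1];cv2.imwrite("pics/tc8.png",cv2.resize(t[80:280,240:400],None,fx=3,fy=3,interpolation=cv2.INTER_CUBIC))
s=viewer.grab_frame('scene')[:,:,::-1];cv2.imwrite("pics/s8.png",s)
cv2.imwrite("pics/sc8.png",cv2.resize(s[150:290,235:435],None,fx=4,fy=4,interpolation=cv2.INTER_CUBIC))
E
```

```text
t 19.77 brd [-78.23  21.46 131.13] tilt 39.9 yaw(x) 0.2563 xz -0.0007 F brd [ 1.61 -0.44  0.39] op 0.7 q [-0.12  0.25  2.42  2.24  0.31 -0.98]
```

View pics/tc8.png

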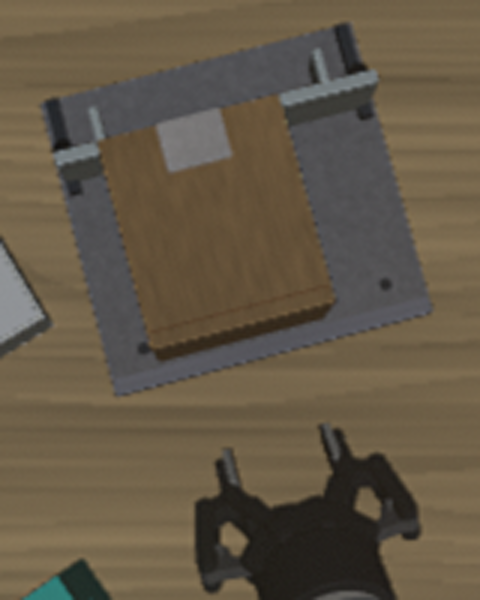

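View pics/sc8.png

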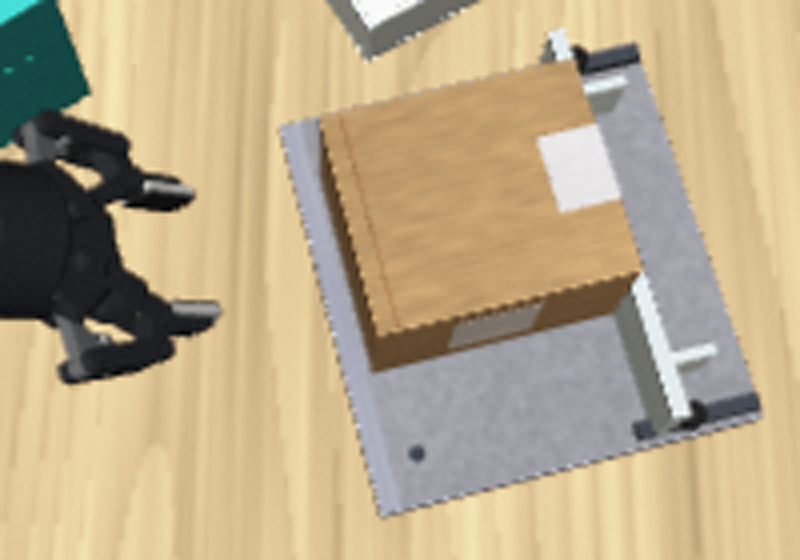

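View pics/s8.png

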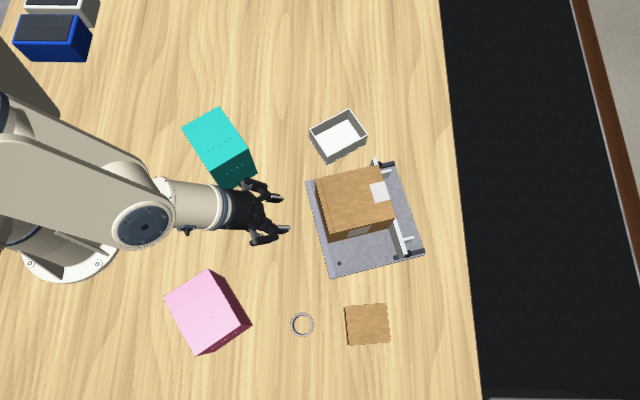

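The carton lies flat with its top end at the fence, (575,60)–(640,270) in the crop. Bin (338,136), coupling (302,324), low_carton (367,324), pink and turquoise look unmoved. I'll do a final squareness and bystander check, then hand in.

```bash
python3 - <<'E'
from kin import *
w=np.array([inb(x) for x in unproj('top',[tc(148,350),tc(334,300),tc(99,141),tc(280,95)],112)]);print(w.round(1))
a=cv2.imread('pics/scene0.png').astype(int);b=cv2.imread('pics/s8.png').astype(int);d=abs(a-b).max(2)>60
for n,(u0,v0,u1,v1) in dict(bin=(305,105,370,158),low=(340,298,395,350),coup=(285,308,318,340),pink=(160,265,255,360),turq=(178,104,240,150)).items(): print(n,d[v0:v1,u0:u1].sum())
bs(); print(np.abs(status.sense()['qvel']).max())
job.sign_off()
E
```

```text
[[ 17.3  89.2 112. ]
 [ 18.1 -41.2 112. ]
 [165.2  85.7 112. ]
 [164.9 -42.7 112. ]]
bin 0
low 0
coup 0
pink 0
turq 0
t 19.87 brd [-78.6   21.61 129.7 ] tilt 39.9 yaw(x) 0.2564 xz -0.0009 F brd [-0.02  0.36 -0.76] op 0.71 q [-0.12  0.25  2.42  2.25  0.31 -0.99]
0.06670233511668364
the job is handed in; nothing more can be done
```

The carton is lying on its side on the board with its top end flush and square against the fence. I handed the job in at 19.9 s with the gripper clear of everything.

- **At the front edge:** I slid the carton upright to the board and held it square there at about 9.4–9.9 N for about 1.7 s.
- **Tipping:** I tipped it by pushing about 128 mm up its near face. It toppled flat and square, overhanging the front edge by about 30 mm.
- **At the fence:** I pushed it home and pressed at about 15 N for about 1.7 s, with no more than 1 N of vertical force. I then backed straight off.

**Last checks**
- **Squareness:** both top-end corners measured 165 mm behind the board's front edge, within 0.3 mm of each other. By feel, the fence is about 167 mm behind it; the 2 mm difference is within the calibration error.
- **Bystanders:** the bin, low carton, coupling and the two look-alikes showed no change in the pictures.
- **Tool force:** it was about zero after release.

**Less clean**
- **Edge contact:** the first contact at the front edge briefly read 14.8 N forward plus 12.5 N downward and 4.7 N sideways. That is about 20 N in total, right at the limit, so I eased off straight away.
- **Tipping force:** the early tipping push read up to about 9.6 N, more than the 2–4 N expected, because the tool was also bearing down.

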